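Change over the strap machine

ROBOT

A 7-joint arm with a two-finger parallel gripper is mounted at the origin on the work surface. World frame = base frame: x ahead of the robot, y to its left, z up, the work surface at z = 0. Lengths are in m, angles in rad, forces in N, time in s.
With the tool pointing down it reaches from about 0.4 to 0.85 m from the base axis. Payload 4.5 kg.
Tool frame: the origin (TCP) lies at the very end of the fingers, on their centre line; the grasp point (between the pads) lies 19 mm behind it (tcp_to_grasp is the distance from the TCP to the grasp point, in m); z points along the fingers, y is the line along which they close (so a half turn about z gives the same grasp; the last joint's range is limited). The gripper opens to 85 mm and grips with 20 to 120 N. Pads are 22 mm wide; open, the fingers measure 114 mm over their backs; the gripper's body (76 mm by 85 mm) begins 54 mm behind the grasp point. The pads swing forward as they close: fully open they stand 13 mm farther back than shut.
Start: joints at [1.27, 0.689, -0.195, 1.565, 0.157, 0.902, -0.215], TCP at [0.205, -0.59, 0.231] pointing down, gripper open.
Joint ranges: [-3.01, 3.01], [-0.46, 2.08], [-1.47, 1.51], [0.13, 2.56], [-1, 4.14], [0.04, 2.09], [-2.66, 2.66]. Speed limits (rad/s): [2.57, 2.57, 3.14, 3.14, 3.14, 3.14, 3.14].

INTERFACE

Orientations are given as a unit quaternion [x, y, z, w].
In Python, from bench import * gives the robot as it stands. The module is installed in compiled form; this text tells all that it offers.
- The arm moves only by the tool apply_moves, never from a script. Its argument "steps" is a list of rows, each a list of 4 numbers: the shift along the tool's x, y, z as a fraction of full scale, then the turn about the tool's z as a fraction of full scale. A call has 1 to 8 rows; each row shifts and turns the commanded pose from where the row before left it, along the tool's axes as they then stand; what a row does not reach is not made up. Full scale, the value 1, is 250 mm for a shift and 180 degrees for a turn. A row lasts 1/10 s, in which the tool goes at most 50 mm and 8.59 degrees, less where a joint would pass 70% of its speed; a pose out of reach is approached as far as the arm can. A call with a number of a shift or a turn outside -1 to 1 is refused whole. A call with a gripper value outside its range is refused whole. "fingers" is the opening, from -1 (shut) to 1 (fully open), set as the call begins (left out, the last holds). The fingers move at their own pace and stop on an object; the grip force is fixed at half the most. Time passes only in rows, so rows that do not move let the fingers close. It gives the time, the measured TCP pose, the force, the opening and the grip force at its end, in the units of the state.
- state(): the state, without advancing time (a new reading comes with each control period).
- camera(name): name is "scene" or "top"; returns a dict with "frame" (420x560x3 uint8, blue, green, red), "range_z" (420x560 float32, m along the optical axis (not along the pixel's ray), 0 where there is no reading), "camera_matrix" (3x3 intrinsics, pixels), "dist" ([k1, k2, p1, p2, k3] as OpenCV has them; the pictures are not rectified), "xyz" and "rotation" of the camera in the world. Camera axes: x right, y down, z forward; pixel columns grow to the right and rows downward; lengths in m; the calibration is good to about 2 mm. A picture is of the moment at which its call begins.
- finish_job(): hands the job in; it is judged then, once.
Trained networks look in a picture, given as the dict that the camera call returned (one of the last four; its "shot" number tells which), for a name from the list of things; names that differ only in an ending like _2 or _b are one class to them, and where a whole thing is asked for, a point or a joint stands for the part that bears it (a point fixed in the world has none). Each returns a list of dicts, best first, with "score" (0 to 1); they miss things now and then, are a little off and sometimes report something else, mostly with a low value. They report only what shows in the picture. A call takes as long as a camera call. They do not tell look-alikes from the thing itself.
- cut_out(query, picture): "mask" (420x560 bool, what is visible of it) and "bbox" ([centre column, centre row, width, height] in pixels, round what is visible of it).
- landmark_of(query, picture): "pixel" ([row, column] in pixels: a listed point, or the origin of a listed thing).
The state is a dict: "t": time; "qpos": joint angles; "joint_velocities": joint speeds; "tau": joint torques, N m; "tool_pos": TCP position; "orientation": TCP orientation; "wrist_force": force on the tool from outside, world axes, zero at the start; "wrist_torque": the same for the moment, N m; "opening": finger opening in m; "finger_force": force on a finger pad.
Only numpy, scipy, OpenCV 4.12 (cv2) and the standard library are available. Lean on these libraries where they do the work, as an engineer would, in place of code of your own. Each camera call takes 0.05 s, during which the arm holds its last target. There are 200 camera calls.

TASK

Get the green strap machine ready for its next run: with the scraper block, sweep every brass slug off the plate into the black catch tray (they are sharp: never touch them with the fingers) and stand the scraper back upright in its yellow rest; also open the orange clamp lever, slide the stop carriage until its pointer is in line with the red mark, and lock the lever fully again. Last of all, with the plate clear and the clamp locked, press the green start button fully down and let it come up. Leave the other things on the bench where they are.

Things in the scene. Friction and masses are not known exactly. Their poses are not given: they have to be found in the camera images.
- machine: Pale green machine bed, fixed. Origin on the bench under the middle of its plate; y along plate and rail, x from the robot's side to the rail. Flat plate: top at z 50 mm, x -75..75, y -110..113 mm, with 14 mm high lips (top at z 64) at x = -75, x = 75 and y = 113; open at y = -110. A steel rail, top at z 62 mm, runs along y at x = 125 mm.
- tray (a point): Middle of the inner floor (z 6 mm) of the black catch tray fixed to the bed at the plate's open end, machine (0, -153) mm: inside x -80..80, y -110..-195 mm, walls up to z 50 mm. Slugs pushed over the plate's open edge fall into it.
- carriage (a joint): Place of the aluminium stop carriage on the rail, m: 0 = carriage middle at machine y -90 mm, grows towards +y, stops at 0.14. With the clamp open it slides with about 4 N of friction and stays where left; locked, it holds against about 25 N. Block 60 (x) x 100 (y) mm, top at z 92 mm.
- pointer (a point): Tip of the thin black pointer of the carriage (at the carriage's middle in y), which reaches towards the robot over the lip that bears the marks. Machine x 79, z 73.5 mm.
- carriage_grip (a point): Blue upright grip fin on the carriage, 36 (x) x 20 (y) x 50 mm tall, z 92..142 mm; this point is on its middle axis at z 135 mm, 35 mm to the -y side of the pointer. Pinch it across its 20 mm from above.
- clamp (a joint): Angle of the clamp lever, rad: 0 = locked, lever lying along the rail towards +y, against its stop; grows counter-clockwise seen from above, the knob swinging towards the robot's side (-x of machine), to the stop at 1.4 (open). The brake lets go above about 0.3. Stays where left; about 2 N at the knob turns it.
- clamp_pivot (a point): On the lever's vertical axis, at z 130 mm, 35 mm to the +y side of the pointer. Hub of 24 mm diameter, top at z 108 mm.
- clamp_knob (a point): On the axis of the orange upright round knob at the lever's end, 75 mm from the pivot, at z 130 mm. Knob 20 mm in diameter, z 106..142 mm; the lever arm below it is 10 mm wide with its top at z 107 mm.
- red_mark: Red line mark, 20 x 5 x 3 mm, on top of the 20 mm wide lip between plate and rail (the long side across the rail); origin in its middle. Axes parallel to the machine's. The carriage is to be set with its pointer in line with it (same machine y). A yellow mark of the same size on the same lip is for another product.
- scraper: Scraper block: steel foot 32 (x) x 56 (y) x 22 mm tall, and in its middle an upright red handle 22 (x) x 40 (y) mm, from 22 to 68 mm above its underside. Origin at the middle of its underside, z up. About 0.3 kg, heavy foot.
- rest: Yellow plastic holder of the scraper, fixed: open box 60 (x) x 88 (y) x 14 mm high, walls and floor 4 mm (inside 52 x 80 mm). Origin on the bench under its middle; the scraper stands in it with parallel axes.
- start (a joint): Travel of the green start button, m: 0 = up, 0.006 = fully down; spring, fully down at 5 N.
- start_top (a point): Middle of the top of the green start button (32 mm diameter) on a grey box (80 x 100 mm, 45 mm high) fixed to the bench; when up, 63 mm above the bench. Press straight down.
- slug1: Brass slug, sharp-edged disc 16 mm in diameter, 6 mm thick, 12 g; origin in the middle of its underside. Four to six slugs are present.
- slug2: Brass slug, sharp-edged disc 16 mm in diameter, 6 mm thick, 12 g; origin in the middle of its underside. Four to six slugs are present.
- slug3: Brass slug, sharp-edged disc 16 mm in diameter, 6 mm thick, 12 g; origin in the middle of its underside. Four to six slugs are present.
- slug4: Brass slug, sharp-edged disc 16 mm in diameter, 6 mm thick, 12 g; origin in the middle of its underside. Four to six slugs are present.
- slug5: Brass slug, sharp-edged disc 16 mm in diameter, 6 mm thick, 12 g; origin in the middle of its underside. Four to six slugs are present.
- slug6: Brass slug, sharp-edged disc 16 mm in diameter, 6 mm thick, 12 g; origin in the middle of its underside. Four to six slugs are present.
- oil: Yellow oil bottle, 48 mm diameter, 120 mm tall: leave it be. Origin at its underside.
- wrench: Steel wrench 160 mm long lying on the bench: leave it be. Origin at its underside.
- dye_jar: Amber jar, 52 mm diameter, 60 mm tall: leave it be. Origin at its underside.
- buff_wheel: Tan buffing wheel, 90 mm diameter, 20 mm thick: leave it be. Origin at its underside.
Not all that is in view belongs to the job. There is more than one size of the scraper; the one meant has the size given above.

How it is judged:
By the outcome, as a careful person would: the job done as asked, in the order asked, and still so for the second after the job is handed in, with the robot touching nothing.
Of slug1, slug2, slug3, slug4, slug5, slug6 only 4 to 6 are there at a start; the rules pass over those that are not, and their reading is None.
At some moment in a run one of scraper, slug1, slug2, slug3, slug4, slug5, slug6 may be knocked a few centimetres aside while the robot is not near it.
Once in a run the grip may slacken for a moment while it holds something.
It also fails if it takes over 192 s, if anything falls off the work surface, if the arm or the gripper's body presses on something with over 40 N, if the wrist force passes 120 N, or if a joint passes its speed limit or range.

## Working session

There is one attempt and no reset: what is moved stays moved. The work goes in short steps, Python scripts to look and compute and a tool call to move; the robot and the scene stay as the last step left them, time stands still between calls to the robot, and variables do not carry over. Pictures are saved under pics/ and viewed, at most 14 in all, crops included, and the job is handed in when it is done.

Besides the shell and the picture viewer there is one more tool, called after "Call:" as name(argument=value, ...), one argument or row to a line, values as JSON. apply_moves: Moves the arm, as the interface text tells. Its arguments: {"type":"object","properties":{"steps":{"type":"array","items":{"type":"array","items":{"type":"number"}}},"fingers":{"type":"number"}},"required":["steps"]}

```bash
mkdir -p pics; ls
cat > h.py <<'E'
from bench import *
import numpy as np, cv2
from scipy.spatial.transform import Rotation as R
def rot(p):
    r=np.array(p["rotation"]); return r if r.shape==(3,3) else R.from_quat(r).as_matrix()
def atz(p,px,z):  # px=(row,col) -> world at height z
    u=cv2.undistortPoints(np.array([[[px[1],px[0]]]],float),p["camera_matrix"],np.array(p["dist"]))[0,0]
    d=rot(p)@np.array([u[0],u[1],1]); o=np.array(p["xyz"]); return o+d*(z-o[2])/d[2]
def cloud(p):
    z=p["range_z"]; h,w=z.shape; g=np.stack(np.meshgrid(np.arange(w),np.arange(h)),-1).reshape(-1,1,2).astype(float)
    u=cv2.undistortPoints(g,p["camera_matrix"],np.array(p["dist"])).reshape(h,w,2)
    c=np.dstack([u*z[...,None],z])@rot(p).T+np.array(p["xyz"]); c[z==0]=np.nan; return c
def proj(p,X):
    r=rot(p); X=(np.atleast_2d(X)-np.array(p["xyz"]))@r
    return cv2.projectPoints(X,np.zeros(3),np.zeros(3),p["camera_matrix"],np.array(p["dist"]))[0].reshape(-1,2)
E
python3 - <<'E'
from h import *
s=state(); print({k:np.round(v,3) for k,v in s.items()})
for n in("scene","top"):
    p=camera(n); cv2.imwrite(f"pics/{n}0.png",p["frame"]); print(n,np.round(p["xyz"],3),np.round(rot(p),2).tolist(),p["shot"])
    for q in ["machine","tray","pointer","carriage_grip","clamp_pivot","clamp_knob","red_mark","scraper","rest","start_top","slug1"]:
        print(q,[(np.round(d["pixel"]).tolist(),round(d["score"],2)) for d in landmark_of(q,p)][:9])
E
```

```text
pics
{'t': np.float64(0.0), 'qpos': array([ 1.27 ,  0.69 , -0.195,  1.566,  0.157,  0.903, -0.215]), 'joint_velocities': array([ 0.   , -0.002,  0.001, -0.001, -0.   , -0.001, -0.001]), 'tau': array([ 1.0000e-03, -5.3962e+01, -1.2670e+00, -1.5855e+01,  9.0000e-03,
        9.0000e-03, -0.0000e+00]), 'tool_pos': array([ 0.205, -0.59 ,  0.23 ]), 'orientation': array([ 0.986,  0.167, -0.   , -0.001]), 'wrist_force': array([-0.614, -0.13 ,  0.085]), 'wrist_torque': array([0.011, 0.053, 0.018]), 'finger_force': np.float64(0.0), 'opening': np.float64(0.086)}
scene [1.43  0.316 1.272] [[-0.41, 0.69, -0.6], [0.91, 0.32, -0.25], [0.02, -0.65, -0.76]] 1
machine [([234.0, 304.0], 0.73), ([311.0, 379.0], 0.41)]
tray [([217.0, 262.0], 0.72), ([236.0, 194.0], 0.25)]
pointer [([234.0, 291.0], 0.55)]
carriage_grip [([233.0, 277.0], 0.83)]
clamp_pivot [([240.0, 301.0], 0.76)]
clamp_knob [([249.0, 327.0], 0.67)]
red_mark [([235.0, 291.0], 0.17)]
scraper [([152.0, 184.0], 0.98), ([188.0, 216.0], 0.85), ([168.0, 202.0], 0.63)]
rest [([187.0, 210.0], 0.53), ([217.0, 262.0], 0.15)]
start_top [([243.0, 399.0], 0.47), ([220.0, 303.0], 0.22)]
slug1 [([220.0, 302.0], 0.51), ([218.0, 296.0], 0.38)]
top [ 0.426 -0.068  1.14 ] [[-0.02, -1.0, 0.05], [-1.0, 0.02, -0.02], [0.02, -0.06, -1.0]] 2
machine []
tray [([193.0, 298.0], 0.81), ([219.0, 379.0], 0.29)]
pointer [([164.0, 237.0], 0.94)]
carriage_grip [([214.0, 376.0], 0.74), ([138.0, 247.0], 0.68)]
clamp_pivot [([144.0, 219.0], 0.49)]
clamp_knob [([146.0, 184.0], 0.62)]
red_mark [([140.0, 250.0], 0.27)]
scraper [([252.0, 441.0], 0.65), ([213.0, 376.0], 0.64), ([244.0, 406.0], 0.64)]
rest [([200.0, 236.0], 0.68), ([218.0, 376.0], 0.63)]
start_top [([217.0, 116.0], 0.69), ([133.0, 359.0], 0.64), ([196.0, 296.0], 0.47)]
slug1 [([205.0, 238.0], 0.61), ([193.0, 252.0], 0.55), ([177.0, 241.0], 0.52), ([174.0, 254.0], 0.49), ([214.0, 242.0], 0.49), ([215.0, 271.0], 0.35)]
```

```bash
python3 -c "
import cv2
a=cv2.imread('pics/top0.png');cv2.imwrite('pics/t1.png',cv2.resize(a[90:310,80:500],(798,418),interpolation=cv2.INTER_CUBIC))"
```

```text
(no output)
```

View pics/top0.png

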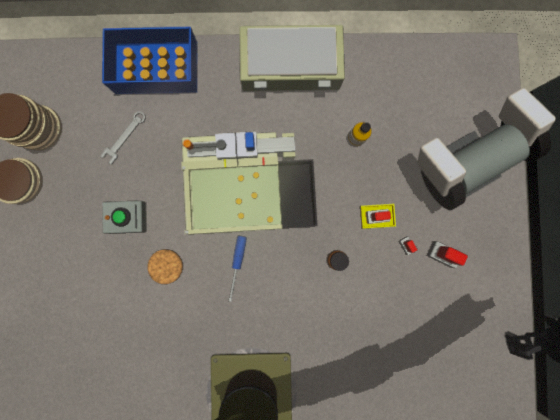

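View pics/t1.png

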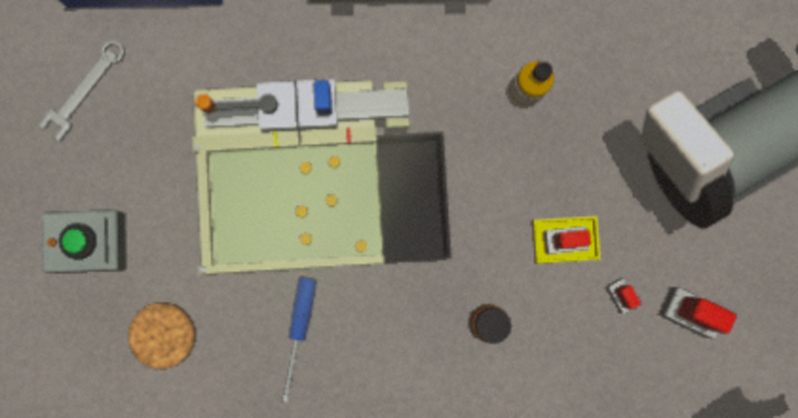

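View pics/scene0.png

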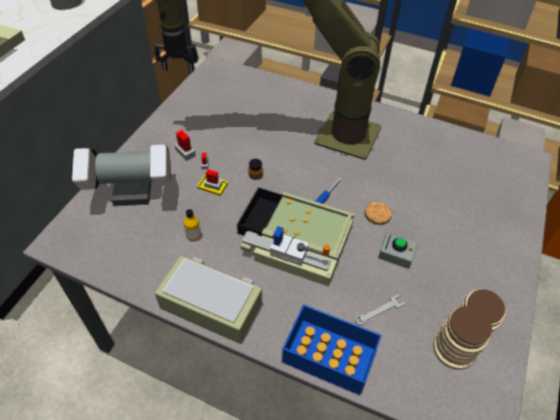

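```bash
cat > m.py <<'E'
from h import *
def fit(p):
    c=cloud(p); f=p["frame"].astype(int); hsv=cv2.cvtColor(p["frame"],cv2.COLOR_BGR2HSV)
    m=(abs(c[...,2]-.05)<.006)&(hsv[...,2]>90)&(c[...,0]<.75)&(abs(c[...,1])<.35)
    m=m.astype(np.uint8); m=cv2.morphologyEx(m,cv2.MORPH_OPEN,np.ones((3,3)))
    n,l,st,_=cv2.connectedComponentsWithStats(m); k=1+np.argmax(st[1:,4]); P=c[l==k]
    print("z",np.median(P[:,2]),st[k]); print(cv2.minAreaRect((P[:,:2]*1000).astype(np.float32)))
    h,_=cv2.findContours((l==k).astype(np.uint8),0,2)[0:2]
    return l==k
if __name__=="__main__":
  for n in("top","scene"):
    p=camera(n); c=cloud(p); print(n); fit(p)
    hsv=cv2.cvtColor(p["frame"],cv2.COLOR_BGR2HSV)
    H,S,V=[hsv[...,i].astype(int) for i in range(3)]
    for nm,m,z in [("red",((H<6)|(H>174))&(S>150)&(V>90),None),("yellow",(abs(H-28)<4)&(S>170)&(V>120),None),("green",(abs(H-65)<15)&(S>170)&(V>60),None),("blue",(abs(H-113)<12)&(S>170)&(V>60),None),("orange",(abs(H-13)<6)&(S>170)&(V>130),None)]:
      N,l,st,ce=cv2.connectedComponentsWithStats(m.astype(np.uint8))
      for k in range(1,N):
        if st[k,4]<4: continue
        P=c[l==k]; zz=np.nanpercentile(P[:,2],90); q=P[abs(P[:,2]-zz)<.008]
        if not(.1<np.nanmean(P[:,0])<.8 and abs(np.nanmean(P[:,1]))<.6): continue
        print(nm,st[k,4],np.round(ce[k]),"z90 %.3f"%zz,"top mean",np.round(np.nanmean(q,0),4),"rect",[np.round(v,1) for v in cv2.minAreaRect((q[:,:2]*1000).astype(np.float32))])
    for d in landmark_of("slug1",p): print("slug",np.round(d["pixel"]),np.round(atz(p,d["pixel"],.05),3),round(d["score"],2))
E
python3 m.py
```

```text
top
z 0.050305351354861694 [ 189  165   92   65 5175]
((506.5075988769531, 28.6943359375), (150.63470458984375, 224.1309051513672), 2.213500499725342)
red 6 [263. 160.] z90 0.070 top mean [ 0.5935 -0.0445  0.0674] rect [array([593.8, -44.5]), array([ 0.1, 12.2]), np.float64(88.7)]
red 112 [382. 216.] z90 0.075 top mean [ 0.4502 -0.3361  0.072 ] rect [array([ 450.4, -336.8]), array([35.7, 17.5]), np.float64(88.8)]
red 75 [411. 246.] z90 0.054 top mean [ 0.3726 -0.4137  0.0515] rect [array([ 372.4, -413.8]), array([29.2, 16.5]), np.float64(27.4)]
red 254 [455. 256.] z90 0.094 top mean [ 0.3477 -0.5086  0.0923] rect [array([ 347.8, -509.1]), array([53.6, 29.2]), np.float64(63.0)]
yellow 8 [225. 163.] z90 0.070 top mean [0.5903 0.0501 0.0683] rect [array([589.2,  49.8]), array([14.9,  2.5]), np.float64(7.9)]
yellow 431 [377. 216.] z90 0.015 top mean [ 0.4509 -0.3401  0.0133] rect [array([ 451.7, -340. ]), array([58.7, 88.3]), np.float64(2.1)]
green 101 [118. 216.] z90 0.069 top mean [0.4623 0.3154 0.0663] rect [array([462.5, 315.1]), array([25.8, 27.3]), np.float64(69.5)]
blue 63 [249. 1
[... 1467 characters left out ...]
2  -0.3297  0.0132] rect [array([ 452.2, -335.9]), array([62.1, 87.6]), np.float64(5.3)]
green 75 [400. 243.] z90 0.071 top mean [0.4654 0.3177 0.0669] rect [array([465.8, 317. ]), array([29.3, 27.9]), np.float64(66.4)]
blue 73 [323. 197.] z90 0.028 top mean [0.3561 0.0299 0.0247] rect [array([355.1,  31. ]), array([20.6, 51.2]), np.float64(76.7)]
blue 94 [278. 235.] z90 0.144 top mean [ 0.6361 -0.0106  0.142 ] rect [array([635.2, -10.2]), array([32.2, 16.3]), np.float64(9.5)]
orange 28 [326. 247.] z90 0.144 top mean [0.6271 0.1326 0.1412] rect [array([627.1, 132.2]), array([14.2, 15.7]), np.float64(50.0)]
slug [216. 295.] [ 0.494 -0.015  0.05 ] 0.57
slug [219. 300.] [0.495 0.005 0.05 ] 0.44
```

The three pictures show the machine plate at about rows 165–230 and columns 189–281, with six slugs on it. The rest at (216,378) holds a scraper whose handle top is at z 72 mm, which is the right size. The larger scraper at (256,455) and the smaller at (246,411) are decoys. The red mark is at (160,263), yellow at (163,225).

Call:
apply_moves(
  steps=[
    [0,0,0,-0.0443],
    [0,0,0,-0.0443],
    [0,0,0,-0.0443],
    [0,0,0,-0.0443],
    [0,0,0,-0.0443],
    [0,0,0,-0.0443],
    [0,0,0,-0.0443],
    [0,0,0,-0.0443],
  ],
  fingers=1,
)

```text
t: 2.2
tool_pos: [0.2052, -0.5904, 0.2313]
orientation: [0.747, 0.665, -0.0, 0.0]
wrist_force: [0.7, 0.1, -0.7]
opening: 0.0852
finger_force: 0.0
```

Call:
apply_moves(
  steps=[
    [0,0,0,-0.0443],
    [0.14,0.14,0,0],
    [0.14,0.14,0,0],
    [0.14,0.14,0,0],
    [0.14,0.14,0,0],
    [0.14,0.14,0,0],
    [0.14,0.14,0,0],
    [0.14,0.14,0,0],
  ],
)

```text
t: 3.0
tool_pos: [0.4475, -0.34, 0.2315]
orientation: [0.701, 0.713, -0.0, 0.0]
wrist_force: [-0.4, -0.3, -0.3]
opening: 0.0857
finger_force: 0.0
```

```bash
cat >> h.py <<'E'
def th(s=None):
    s=s or state(); x=R.from_quat(s["orientation"]).as_matrix(); return np.degrees(np.arctan2(x[1,0],x[0,0])), x
def go(x=None,y=None,z=None,yaw=None):
    "needed tool-frame shift (units), after turning to yaw deg"
    s=state(); t,M=th(s); p=np.array(s["tool_pos"]); T=np.array([a if a is not None else b for a,b in zip((x,y,z),p)])
    turn=0 if yaw is None else (t-yaw+180)%360-180; c=np.radians(t-turn)
    d=T-p; ex=np.array([np.cos(c),np.sin(c),0]); ey=np.array([np.sin(c),-np.cos(c),0])
    print("t%.1f"%s["t"],"pos",np.round(p,4),"yaw%.2f"%t,"tilt%.4f"%M[2,2],"turn u %.4f"%(turn/180),"shift u",np.round([d@ex/.25,d@ey/.25,-d[2]/.25],4),"open %.4f"%s["opening"],"F",np.round(s["wrist_force"],1))
E
python3 - <<'E'
from h import *
go(.451,-.336,.033,91)
print(np.round(state()["qpos"],2))
p=camera("top"); cv2.imwrite("pics/a.png",p["frame"])
c=cloud(p)
hsv=cv2.cvtColor(p["frame"],cv2.COLOR_BGR2HSV);H,S,V=[hsv[...,i].astype(int) for i in range(3)]
# slugs by colour in plate
m=((abs(H-22)<7)&(S>110)&(V>110)).astype(np.uint8)
N,l,st,ce=cv2.connectedComponentsWithStats(m)
yaw=np.radians(2.2);O=np.array([.5066,.0272])
for k in range(1,N):
    w=atz(p,ce[k][::-1],.056); d=w[:2]-O; q=[d[0]*np.cos(yaw)+d[1]*np.sin(yaw),-d[0]*np.sin(yaw)+d[1]*np.cos(yaw)]
    if abs(q[0])<.08 and -.2<q[1]<.12: print(np.round(ce[k]),st[k,4],"machine",np.round(q,3))
E
```

```text
t3.0 pos [ 0.4475 -0.34    0.2315] yaw90.92 tilt-1.0000 turn u -0.0004 shift u [0.0157 0.0145 0.794 ] open 0.0857 F [-0.4 -0.3 -0.3]
[ 0.88  0.64 -0.52  1.75  0.41  0.86  0.19]
[256. 175.] 30 machine [ 0.051 -0.054]
[240. 178.] 29 machine [ 0.046 -0.016]
[254. 195.] 26 machine [-0.    -0.047]
[238. 201.] 30 machine [-0.011 -0.008]
[241. 215.] 29 machine [-0.048 -0.011]
[270. 219.] 26 machine [-0.062 -0.083]
```

Call:
apply_moves(
  steps=[
    [0.0157,0.0145,0.1588,0],
    [0,0,0.1588,0],
    [0,0,0.1588,0],
    [0,0,0.1588,0],
    [0,0,0.1588,0],
    [0,0,0,0],
  ],
)

```text
t: 3.65
tool_pos: [0.4466, -0.3357, 0.0285]
orientation: [0.701, 0.713, -0.001, -0.004]
wrist_force: [-1.6, 0.0, 0.7]
opening: 0.0855
finger_force: 0.0
```

Call:
apply_moves(
  steps=[
    [0,0,0,0],
    [0,0,0,0],
    [0,0,0,0],
    [0,0,0,0],
    [0,0,0,0],
    [0,0,0,0],
    [0,0,0,0],
    [0,0,0,0],
  ],
  fingers=-1,
)

```text
t: 4.45
tool_pos: [0.4504, -0.338, 0.0343]
orientation: [0.701, 0.713, -0.0, 0.001]
wrist_force: [-0.5, 0.3, 7.8]
opening: 0.0214
finger_force: 59.1
```

Call:
apply_moves(
  steps=[
    [0,0,-0.16,0],
    [0,0,-0.16,0],
    [0,0,0,0.0448],
    [0,0,0,0.0448],
    [0,0,0,0.0448],
    [0,0,0,0.0448],
    [0,0,0,0.0448],
    [0,0,0,0.0448],
  ],
)

```text
t: 5.25
tool_pos: [0.4495, -0.337, 0.1129]
orientation: [0.933, 0.36, -0.0, -0.0]
wrist_force: [-0.5, -0.0, -2.7]
opening: 0.0211
finger_force: 59.8
```

Call:
apply_moves(
  steps=[
    [0,0,0,0.0448],
    [0,0,0,0.0448],
    [0,0,0,0.0448],
    [0,0,0,0.0448],
    [0,0,0,0.0448],
    [0,0,0,0],
  ],
)

```text
t: 5.85
tool_pos: [0.4497, -0.3368, 0.1128]
orientation: [1.0, 0.02, -0.0, -0.0]
wrist_force: [0.6, 0.1, -2.6]
opening: 0.0213
finger_force: 59.7
```

```bash
cat >> h.py <<'E'
PSI=2.2; O=np.array([.5066,.0272])
def mw(mx,my):
    c,s=np.cos(np.radians(PSI)),np.sin(np.radians(PSI)); return O[0]+mx*c-my*s, O[1]+mx*s+my*c
def wm(w):
    c,s=np.cos(np.radians(PSI)),np.sin(np.radians(PSI)); d=np.array(w)[:2]-O; return np.array([d[0]*c+d[1]*s,-d[0]*s+d[1]*c])
def slugs(p,z=.056,ylo=-.2):
    hsv=cv2.cvtColor(p["frame"],cv2.COLOR_BGR2HSV);H,S,V=[hsv[...,i].astype(int) for i in range(3)]
    N,l,st,ce=cv2.connectedComponentsWithStats(((abs(H-22)<7)&(S>110)&(V>50)).astype(np.uint8))
    for k in range(1,N):
        q=wm(atz(p,ce[k][::-1],z))
        if st[k,4]>5 and abs(q[0])<.1 and ylo<q[1]<.12: print("slug",np.round(ce[k]),st[k,4],np.round(q,3))
E
python3 - <<'E'
from h import *
go(*mw(-.044,.085),None,2.2); s=state()
for n in("top","scene"):
    p=camera(n); slugs(p)
    a=p["frame"].copy(); u=proj(p,np.array(s["tool_pos"]))[0].astype(int); print(u)
    b=a[max(0,u[1]-50):u[1]+50,u[0]-65:u[0]+65]; cv2.imwrite(f"pics/g{n}.png",b)
x,y=[cv2.resize(cv2.imread(f"pics/g{n}.png"),(390,300),interpolation=2) for n in("top","scene")]
cv2.imwrite("pics/g.png",np.hstack([x,y]))
E
```

```text
t5.8 pos [ 0.4497 -0.3368  0.1128] yaw2.24 tilt-1.0000 turn u 0.0002 shift u [ 0.1073 -1.7862 -0.    ] open 0.0213 F [ 0.6  0.1 -2.6]
slug [256. 175.] 29 [ 0.051 -0.054]
slug [240. 178.] 29 [ 0.046 -0.016]
slug [254. 195.] 26 [-0.    -0.047]
slug [238. 201.] 30 [-0.011 -0.008]
slug [241. 215.] 29 [-0.048 -0.011]
slug [270. 219.] 26 [-0.062 -0.083]
[386 215]
slug [288. 201.] 17 [-0.062 -0.081]
slug [308. 211.] 19 [-0.048 -0.009]
slug [292. 218.] 16 [ 0.001 -0.045]
slug [305. 220.] 17 [-0.011 -0.006]
slug [285. 230.] 11 [ 0.051 -0.05 ]
slug [296. 232.] 17 [ 0.046 -0.014]
slug [326. 247.] 27 [0.065 0.087]
[210 162]
```

View pics/g.png

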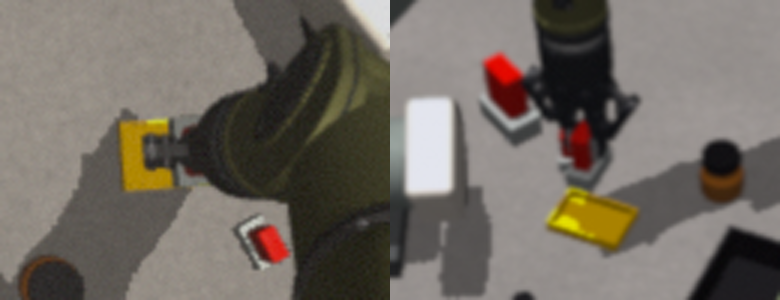

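Call:
apply_moves(
  steps=[
    [0.0515,-0.18,0,0],
    [0.0515,-0.18,0,0],
    [0,-0.198,0,0],
    [0,-0.198,0,0],
    [0,-0.198,0,0],
    [0,-0.198,0,0],
    [0,-0.198,0,0],
    [0,-0.198,0,0],
  ],
)

```text
t: 6.75
tool_pos: [0.4604, 0.0525, 0.1129]
orientation: [1.0, 0.021, 0.0, -0.0]
wrist_force: [0.8, -0.1, -3.1]
opening: 0.021
finger_force: 59.9
```

Call:
apply_moves(
  steps=[
    [0,-0.15,0,0],
    [0,-0.088,0,0],
    [0,0,0,0],
    [0,0,0,0],
  ],
)

```text
t: 7.15
tool_pos: [0.4581, 0.1102, 0.1129]
orientation: [1.0, 0.021, 0.0, -0.0]
wrist_force: [0.5, 0.1, -3.7]
opening: 0.0217
finger_force: 40.6
```

Run:
```python
from h import *
go(*mw(-.045,.085),.082,2.2)
p=camera("top"); slugs(p); p=camera("scene"); slugs(p)
```

```text
t7.2 pos [0.4581 0.1102 0.1129] yaw2.42 tilt-1.0000 turn u 0.0012 shift u [ 0.0011 -0.0009  0.1234] open 0.0217 F [ 0.5  0.1 -3.7]
slug [256. 175.] 30 [ 0.051 -0.054]
slug [240. 178.] 29 [ 0.046 -0.016]
slug [254. 195.] 26 [-0.    -0.047]
slug [238. 201.] 30 [-0.011 -0.008]
slug [241. 215.] 29 [-0.048 -0.011]
slug [270. 219.] 26 [-0.062 -0.083]
slug [288. 201.] 17 [-0.062 -0.081]
slug [308. 211.] 19 [-0.048 -0.009]
slug [292. 218.] 16 [ 0.001 -0.045]
slug [305. 220.] 17 [-0.011 -0.006]
slug [285. 230.] 10 [ 0.051 -0.049]
slug [296. 232.] 18 [ 0.046 -0.014]
slug [326. 247.] 27 [0.065 0.087]
```

Call:
apply_moves(
  steps=[
    [0,0,0,0],
    [0,0,0,0],
    [0,0,0,0],
    [0,0,0,0],
    [0,0,0,0],
    [0,0,0,0],
  ],
)

```text
t: 7.85
tool_pos: [0.4581, 0.1099, 0.1128]
orientation: [1.0, 0.02, 0.0, 0.0]
wrist_force: [-0.4, 0.2, -2.9]
opening: 0.0211
finger_force: 61.9
```

Run:
```python
from h import *
s=state();print(s["finger_force"],s["opening"])
p=camera("scene"); c=cloud(p); hsv=cv2.cvtColor(p["frame"],cv2.COLOR_BGR2HSV);H,S,V=[hsv[...,i].astype(int) for i in range(3)]
m=((H<6)|(H>174))&(S>150)&(V>60); P=c[m]; P=P[(abs(P[:,0]-.46)<.06)&(abs(P[:,1]-.11)<.06)]; print(len(P),np.round(np.nanpercentile(P,[2,50,98],0),3))
u=proj(p,np.array(s["tool_pos"]))[0].astype(int)
cv2.imwrite("pics/h.png",cv2.resize(p["frame"][u[1]-50:u[1]+50,u[0]-65:u[0]+65],(520,400),interpolation=2))
```

```text
61.93275332450867 0.021065699800949467
117 [[0.446 0.1   0.114]
 [0.474 0.112 0.148]
 [0.482 0.123 0.174]]
```

View pics/h.png

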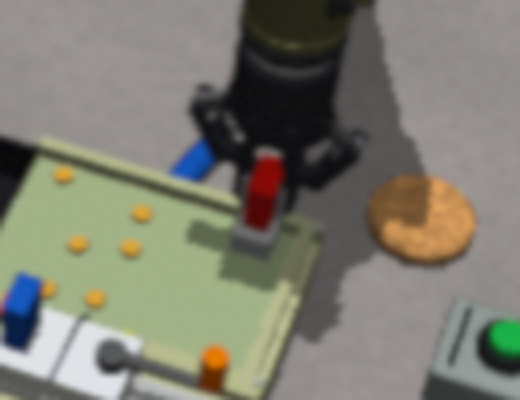

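Call:
apply_moves(
  steps=[
    [0,0,0.06,0],
    [0,0,0.04,0],
    [0,0,0.012,0],
    [0,0,0,0],
    [0,0,0,0],
  ],
)

```text
t: 8.4
tool_pos: [0.4582, 0.1098, 0.0849]
orientation: [1.0, 0.02, 0.0, 0.0]
wrist_force: [0.1, -0.1, -2.6]
opening: 0.0217
finger_force: 62.1
```

Call:
apply_moves(
  steps=[
    [0,0,0.006,0],
    [0,0,0.0054,0],
    [0,0,0,0],
    [0,0,0,0],
  ],
)

```text
t: 8.8
tool_pos: [0.4581, 0.1099, 0.082]
orientation: [1.0, 0.02, 0.0, 0.0]
wrist_force: [-0.1, 0.0, -3.4]
opening: 0.0216
finger_force: 62.1
```

Call:
apply_moves(
  steps=[
    [0,0,0.006,0],
    [0,0,0,0],
    [0,0,0,0],
  ],
)

```text
t: 9.1
tool_pos: [0.4581, 0.1098, 0.0804]
orientation: [1.0, 0.02, -0.0, 0.0]
wrist_force: [-1.1, -0.1, -3.0]
opening: 0.0215
finger_force: 62.2
```

Call:
apply_moves(
  steps=[
    [0,0.04,0,0],
    [0,0.09,0,0],
    [0,0.1,0,0],
    [0,0.1,0,0],
    [0,0.1,0,0],
    [0,0.1,0,0],
    [0,0.09,0,0],
    [0,0.05,0,0],
  ],
)

```text
t: 9.9
tool_pos: [0.4643, -0.0607, 0.0805]
orientation: [1.0, 0.018, -0.0, 0.001]
wrist_force: [0.2, 0.2, -2.4]
opening: 0.0218
finger_force: 62.1
```

Run:
```python
from h import *
go(*mw(-.045,-.105),.082,2.2); print(wm(state()["tool_pos"]))
p=camera("top"); slugs(p); p=camera("scene"); slugs(p)
```

```text
t9.9 pos [ 0.4643 -0.0607  0.0805] yaw2.04 tilt-1.0000 turn u -0.0009 shift u [ 0.0028  0.075  -0.006 ] open 0.0218 F [ 0.2  0.2 -2.4]
[-0.04569245 -0.08625309]
slug [256. 175.] 29 [ 0.051 -0.055]
slug [240. 178.] 29 [ 0.046 -0.016]
slug [277. 200.] 20 [-0.051 -0.115]
slug [292. 218.] 17 [ 0.001 -0.045]
slug [301. 219.] 17 [-0.006 -0.018]
slug [285. 230.] 11 [ 0.051 -0.05 ]
slug [296. 232.] 17 [ 0.046 -0.014]
slug [326. 247.] 27 [0.065 0.087]
```

Call:
apply_moves(
  steps=[
    [0,0.05,0,0],
    [0,0.05,0,0],
    [0,0.02,0,0],
    [0,0,0,0],
    [0,0,-0.12,0],
    [0.058,-0.14,0,0],
    [0.058,-0.14,0,0],
    [0.058,-0.14,0,0],
  ],
)

```text
t: 10.8
tool_pos: [0.5054, 0.021, 0.1107]
orientation: [1.0, 0.02, 0.0, -0.0]
wrist_force: [-0.3, -0.1, -3.3]
opening: 0.0216
finger_force: 62.1
```

Call:
apply_moves(
  steps=[
    [0.058,-0.14,0,0],
    [0.058,-0.14,0,0],
    [0.058,-0.09,0,0],
    [0,0,0,0],
  ],
)

```text
t: 11.2
tool_pos: [0.5466, 0.1204, 0.1103]
orientation: [1.0, 0.024, 0.002, -0.002]
wrist_force: [-0.1, -0.1, -2.6]
opening: 0.0215
finger_force: 62.1
```

Run:
```python
from h import *
go(*mw(.042,.085),.0805,2.2); print(wm(state()["tool_pos"]),state()["finger_force"])
p=camera("top"); slugs(p); p=camera("scene"); slugs(p)
```

```text
t11.2 pos [0.5466 0.1204 0.1103] yaw2.73 tilt-1.0000 turn u 0.0030 shift u [-0.0063  0.0263  0.119 ] open 0.0215 F [-0.1 -0.1 -2.6]
[0.043572   0.09156435] 62.093199491500854
slug [256. 175.] 28 [ 0.051 -0.054]
slug [240. 178.] 29 [ 0.046 -0.016]
slug [254. 195.] 26 [-0.    -0.047]
slug [243. 199.] 28 [-0.007 -0.02 ]
slug [285. 217.] 70 [-0.059 -0.121]
slug [275. 207.] 27 [-0.023 -0.112]
slug [292. 218.] 16 [ 0.001 -0.045]
slug [301. 219.] 17 [-0.006 -0.018]
slug [285. 230.] 11 [ 0.051 -0.05 ]
slug [296. 232.] 17 [ 0.046 -0.014]
slug [326. 247.] 26 [0.065 0.086]
```

Call:
apply_moves(
  steps=[
    [-0.006,0.02,0,0.003],
    [0,0,0.07,0],
    [0,0,0.04,0],
    [0,0,0.009,0],
    [0,0,0,0],
    [0,0.04,0,0],
    [0,0.09,0,0],
    [0,0.1,0,0],
  ],
)

```text
t: 12.1
tool_pos: [0.5455, 0.0501, 0.0808]
orientation: [1.0, 0.016, 0.0, -0.0]
wrist_force: [0.5, -0.5, -2.8]
opening: 0.0214
finger_force: 62.1
```

Call:
apply_moves(
  steps=[
    [0,0.1,0,0],
    [0,0.1,0,0],
    [0,0.1,0,0],
    [0,0.1,0,0],
    [0,0.1,0,0],
    [0,0.06,0,0],
    [0,0.03,0,0],
    [0,0,0,0],
  ],
)

```text
t: 12.9
tool_pos: [0.5497, -0.0978, 0.0807]
orientation: [1.0, 0.014, 0.0, 0.0]
wrist_force: [-0.2, -0.1, -2.9]
opening: 0.0215
finger_force: 62.1
```

Run:
```python
from h import *
go(*mw(0,.085),.1105,2.2); print(wm(state()["tool_pos"]),state()["finger_force"])
p=camera("top"); slugs(p); p=camera("scene"); slugs(p)
```

```text
t12.9 pos [ 0.5497 -0.0978  0.0807] yaw1.60 tilt-1.0000 turn u -0.0033 shift u [-0.1531 -0.8461 -0.1191] open 0.0215 F [-0.2 -0.1 -2.9]
[ 0.03827956 -0.12653653] 62.071144580841064
slug [292. 218.] 17 [ 0.001 -0.046]
slug [301. 219.] 17 [-0.006 -0.018]
slug [255. 227.] 28 [ 0.077 -0.139]
slug [326. 247.] 27 [0.065 0.087]
```

Call:
apply_moves(
  steps=[
    [0,0,-0.12,-0.0033],
    [-0.0255,-0.14,0,0],
    [-0.0255,-0.14,0,0],
    [-0.0255,-0.14,0,0],
    [-0.0255,-0.14,0,0],
    [-0.0255,-0.14,0,0],
    [-0.0255,-0.1,0,0],
    [0,-0.046,0,0],
  ],
)

```text
t: 13.8
tool_pos: [0.5009, 0.1185, 0.1105]
orientation: [1.0, 0.024, -0.001, -0.001]
wrist_force: [0.0, 0.3, -3.8]
opening: 0.0212
finger_force: 62.1
```

Call:
apply_moves(
  steps=[
    [0,0,0,0],
    [0,0,0.07,0],
    [0,0,0.04,0],
    [0,0,0.009,0],
    [0,0,0,0],
    [0,0.04,0,0],
    [0,0.09,0,0],
    [0,0.1,0,0],
  ],
)

```text
t: 14.6
tool_pos: [0.5058, 0.0547, 0.0812]
orientation: [1.0, 0.021, 0.0, 0.0]
wrist_force: [0.2, -0.6, -2.8]
opening: 0.0211
finger_force: 62.1
```

Call:
apply_moves(
  steps=[
    [0,0.1,0,0],
    [0,0.1,0,0],
    [0,0.1,0,0],
    [0,0.1,0,0],
    [0,0.1,0,0],
    [0,0.06,0,0],
    [0,0.02,0,0],
    [0,0,-0.12,0],
  ],
)

```text
t: 15.4
tool_pos: [0.5086, -0.0904, 0.1088]
orientation: [1.0, 0.019, -0.003, -0.0]
wrist_force: [-0.7, -0.1, -2.4]
opening: 0.0215
finger_force: 61.9
```

Call:
apply_moves(
  steps=[
    [-0.08,0.14,0,0],
    [-0.08,0.14,0,0],
    [-0.06,0.14,0,0],
    [0,0.14,0,0],
    [0,0.14,0,0],
    [0,0,0,0],
  ],
)

```text
t: 16.0
tool_pos: [0.4627, -0.2733, 0.1115]
orientation: [1.0, 0.016, 0.001, 0.003]
wrist_force: [-0.1, -0.7, -3.4]
opening: 0.0213
finger_force: 62.1
```

Run:
```python
from h import *
go(.451,-.336,.1105,91); print(wm(state()["tool_pos"]),state()["finger_force"])
fs=[]
for n in("top","scene"):
    p=camera(n); slugs(p); slugs(p,.012); f=p["frame"]
    b=f[150:250,180:330] if n=="top" else f[170:270,220:370]; fs.append(cv2.resize(b,(390,260),interpolation=2))
cv2.imwrite("pics/i.png",np.hstack(fs))
```

```text
t16.0 pos [ 0.4627 -0.2733  0.1115] yaw1.83 tilt-1.0000 turn u -0.4954 shift u [-0.2498 -0.0514  0.0039] open 0.0213 F [-0.1 -0.7 -3.4]
[-0.05535647 -0.29864142] 62.08134412765503
slug [295. 174.] 67 [ 0.046 -0.152]
slug [296. 194.] 73 [-0.003 -0.152]
slug [285. 217.] 72 [-0.059 -0.121]
slug [295. 174.] 67 [ 0.051 -0.155]
slug [296. 194.] 73 [-0.    -0.154]
slug [285. 217.] 72 [-0.058 -0.122]
slug [275. 207.] 27 [-0.023 -0.112]
slug [261. 217.] 61 [ 0.033 -0.137]
slug [255. 227.] 34 [ 0.075 -0.139]
slug [326. 247.] 27 [0.065 0.087]
slug [275. 207.] 27 [-0.057 -0.126]
slug [261. 217.] 61 [ 0.    -0.151]
slug [255. 227.] 34 [ 0.044 -0.153]
slug [326. 247.] 27 [0.033 0.081]
```

View pics/i.png

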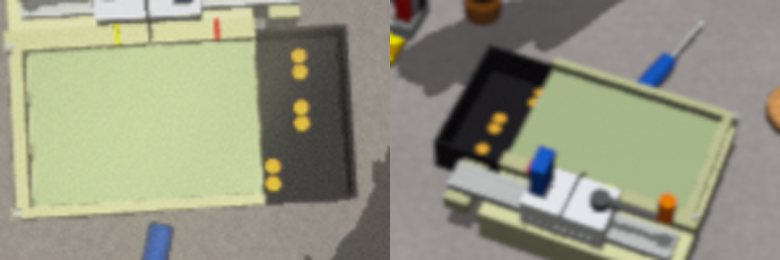

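Call:
apply_moves(
  steps=[
    [0,0,0,-0.0418],
    [0,0,0,-0.0418],
    [0,0,0,-0.0418],
    [0,0,0,-0.0418],
    [0,0,0,-0.0418],
    [0,0,0,-0.0418],
    [0,0,0,-0.0418],
    [0,0,0,-0.0418],
  ],
)

```text
t: 16.9
tool_pos: [0.4634, -0.2641, 0.111]
orientation: [0.853, 0.522, 0.0, -0.001]
wrist_force: [0.5, -0.0, -3.2]
opening: 0.0214
finger_force: 62.0
```

Call:
apply_moves(
  steps=[
    [0,0,0,-0.0418],
    [0,0,0,-0.0418],
    [0,0,0,-0.0418],
    [0,0,0,-0.0418],
    [-0.13,-0.027,0,0],
    [-0.135,-0.0275,0,0],
    [0,0,0,0],
    [0,0,0,0],
  ],
)

```text
t: 17.7
tool_pos: [0.4523, -0.3324, 0.1107]
orientation: [0.691, 0.723, 0.0, -0.001]
wrist_force: [-0.7, 0.3, -3.1]
opening: 0.0217
finger_force: 62.1
```

Run:
```python
from h import *
go(.4515,-.340,.036,92.1); s=state()
for n in ("scene","top"):
    p=camera(n);c=cloud(p); hsv=cv2.cvtColor(p["frame"],cv2.COLOR_BGR2HSV);H,S,V=[hsv[...,i].astype(int) for i in range(3)]
    m=(abs(H-28)<6)&(S>150)&(V>60); P=c[m]; P=P[(abs(P[:,0]-.45)<.07)&(abs(P[:,1]+.34)<.09)&(P[:,2]<.03)]
    print(len(P),cv2.minAreaRect((P[:,:2]*1000).astype(np.float32)))
    u=proj(p,np.array(s["tool_pos"]))[0].astype(int)
    cv2.imwrite(f"pics/j{n}.png",cv2.resize(p["frame"][u[1]-50:u[1]+50,u[0]-65:u[0]+65],(520,400),interpolation=2))
```

```text
t17.7 pos [ 0.4523 -0.3324  0.1107] yaw92.58 tilt-1.0000 turn u 0.0027 shift u [-0.0301 -0.0043  0.2989] open 0.0217 F [-0.7  0.3 -3.1]
350 ((452.3066711425781, -338.1220397949219), (64.63002014160156, 92.96369171142578), 1.4599933624267578)
267 ((451.6350402832031, -328.9595642089844), (59.40415954589844, 66.14412689208984), 3.9837615489959717)
```

View pics/jscene.png

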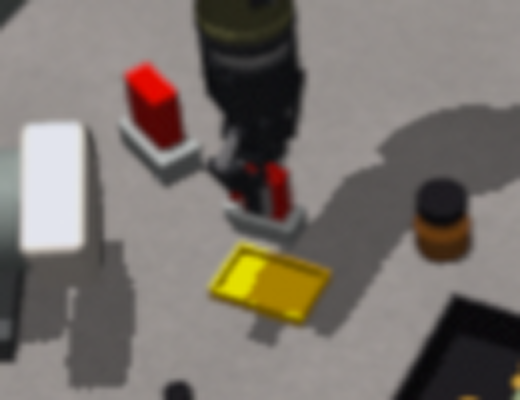

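Call:
apply_moves(
  steps=[
    [-0.03,-0.004,0,0.002],
    [0,0,0.1,0],
    [0,0,0.1,0],
    [0,0,0.06,0],
    [0,0,0.03,0],
    [0,0,0.01,0],
    [0,0,0.006,0],
    [0,0,0,0],
  ],
)

```text
t: 18.6
tool_pos: [0.4526, -0.3408, 0.0351]
orientation: [0.693, 0.721, 0.0, 0.001]
wrist_force: [0.8, 0.1, -2.7]
opening: 0.0215
finger_force: 62.0
```

Run:
```python
from h import *
go(.4515,-.340,.0343,92.1)
```

```text
t18.6 pos [ 0.4526 -0.3408  0.0351] yaw92.23 tilt-1.0000 turn u 0.0007 shift u [ 0.0035 -0.0041  0.0031] open 0.0215 F [ 0.8  0.1 -2.7]
```

Call:
apply_moves(
  steps=[
    [0,0,0.004,0],
    [0,0,0.004,0],
    [0,0,0.002,0],
    [0,0,0,0],
  ],
)

```text
t: 19.0
tool_pos: [0.4526, -0.341, 0.0343]
orientation: [0.693, 0.721, -0.0, 0.001]
wrist_force: [-2.2, 0.6, 13.5]
opening: 0.0214
finger_force: 64.4
```

Call:
apply_moves(
  steps=[
    [0,0,0,0],
    [0,0,0,0],
    [0,0,0,0],
    [0,0,0,0],
    [0,0,0,0],
    [0,0,0,0],
    [0,0,0,0],
    [0,0,0,0],
  ],
  fingers=1,
)

```text
t: 19.8
tool_pos: [0.452, -0.3406, 0.0319]
orientation: [0.693, 0.721, 0.0, 0.0]
wrist_force: [-0.8, 0.2, 0.1]
opening: 0.0856
finger_force: 0.0
```

Call:
apply_moves(
  steps=[
    [0,0,-0.03,0],
    [0,0,-0.1,0],
    [0,0,-0.18,0],
    [0,0,-0.18,0],
    [0,0,-0.18,0],
    [0,0,-0.12,0],
    [0,0,0,0],
  ],
)

```text
t: 20.5
tool_pos: [0.4547, -0.3416, 0.2346]
orientation: [0.693, 0.721, 0.001, 0.005]
wrist_force: [-0.1, -0.2, -0.5]
opening: 0.0853
finger_force: 0.0
```

Run:
```python
from h import *
p=camera("scene");c=cloud(p); hsv=cv2.cvtColor(p["frame"],cv2.COLOR_BGR2HSV);H,S,V=[hsv[...,i].astype(int) for i in range(3)]
m=((H<6)|(H>174))&(S>150)&(V>60);P=c[m]; P=P[(abs(P[:,0]-.45)<.05)&(abs(P[:,1]+.34)<.05)]; z=np.percentile(P[:,2],90);P=P[P[:,2]>z-.006]
print(len(P),z,P.mean(0),cv2.minAreaRect((P[:,:2]*1000).astype(np.float32)))
go(*mw(.125,.165),None,0)
cv2.imwrite("pics/k.png",cv2.resize(p["frame"][130:230,150:280],(520,400),interpolation=2))
# refine marks, carriage: 
for n in("top","scene"):
    p=camera(n);c=cloud(p); print(n)
    hsv=cv2.cvtColor(p["frame"],cv2.COLOR_BGR2HSV);H,S,V=[hsv[...,i].astype(int) for i in range(3)]
    for nm,m,zt in [("red",((H<8)|(H>172))&(S>90)&(V>60),.067),("fin",(abs(H-113)<12)&(S>150)&(V>60),.142),("knob",(abs(H-13)<6)&(S>150)&(V>100),.142)]:
        N,l,st,ce=cv2.connectedComponentsWithStats(m.astype(np.uint8))
        for k in range(1,N):
            w=wm(atz(p,ce[k][::-1],zt))
            if st[k,4]>2 and .06<w[0]<.16 and -.15<w[1]<.15:
                mm=(l==k)&(c[...,2]>zt-.006)&(c[...,2]<zt+.006); r,cc=np.nonzero(mm); 
                if len(r): print(nm,len(r),np.round(wm(atz(p,(r.mean(),cc.mean()),zt)),4))
    for q,z in (("pointer",.0735),("carriage_grip",.135),("clamp_pivot",.130),("clamp_knob",.130),("red_mark",.0655),("start_top",.063)):
        print(q,[(np.round(wm(atz(p,d["pixel"],z)),4).tolist(),round(d["score"],2)) for d in landmark_of(q,p)][:2])
```

```text
51 0.07235929233028604 [ 0.45720626 -0.33650439  0.07088751] ((457.20745849609375, -335.81903076171875), (21.79435157775879, 35.516178131103516), 9.518540382385254)
t20.6 pos [ 0.4531 -0.3412  0.2321] yaw92.21 tilt-1.0000 turn u 0.5123 shift u [ 0.6882 -2.1522 -0.    ] open 0.0856 F [ 0.7  0.2 -0.1]
top
red 7 [ 0.0829 -0.0749]
fin 94 [ 0.1232 -0.0467]
knob 46 [0.1227 0.0979]
pointer [([0.0751, -0.019], 0.73), ([-0.0805, -0.3511], 0.31)]
carriage_grip [([0.123, -0.0459], 0.7)]
clamp_pivot [([0.1178, 0.0266], 0.8), ([-0.0622, -0.3342], 0.59)]
clamp_knob [([0.126, 0.1063], 0.6), ([0.0036, -0.1441], 0.25)]
red_mark []
start_top [([-0.037, 0.2946], 0.65)]
scene
fin 63 [ 0.1279 -0.0424]
knob 30 [0.127  0.1008]
pointer [([0.0679, -0.0141], 0.63)]
carriage_grip [([0.135, -0.0484], 0.9), ([0.122, -0.005], 0.17)]
clamp_pivot [([0.1273, 0.0274], 0.63), ([0.2228, -0.2681], 0.38)]
clamp_knob [([0.124, 0.1049], 0.54)]
red_mark [([0.1821, -0.3009], 0.56)]
start_top [([-0.0374, 0.2944], 0.47)]
```

View pics/k.png

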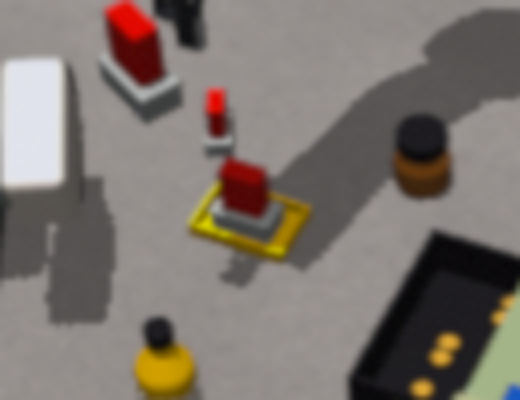

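Call:
apply_moves(
  steps=[
    [0.169,0.07,0,0],
    [0.169,0.07,0,0],
    [0.169,0.07,0,0],
    [0.169,0.07,0,0],
    [0.169,0.07,0,0],
    [0.169,0.07,0,0],
    [0.169,0.07,0,0],
    [0.169,0.07,0,0],
  ],
)

```text
t: 22.05
tool_pos: [0.5793, 0.0043, 0.2296]
orientation: [0.693, 0.721, 0.0, 0.0]
wrist_force: [-0.2, -0.4, -0.5]
opening: 0.0852
finger_force: 0.0
```

Call:
apply_moves(
  steps=[
    [0.169,0.07,0,0],
    [0.169,0.07,0,0],
    [0.169,0.07,0,0],
    [0,0,0,0],
    [0,0,0,0],
  ],
)

```text
t: 22.55
tool_pos: [0.6261, 0.1328, 0.2292]
orientation: [0.692, 0.722, -0.0, -0.0]
wrist_force: [0.1, -0.2, -0.1]
opening: 0.0855
finger_force: 0.0
```

Run:
```python
from h import *
go(*mw(.1245,.0985),.117,92.2); print(np.round(state()["qpos"],2))
```

```text
t22.6 pos [0.6261 0.1328 0.2292] yaw92.39 tilt-1.0000 turn u 0.0010 shift u [-0.0097  0.0043  0.4487] open 0.0855 F [ 0.1 -0.2 -0.1]
[-0.01  0.75 -0.52  1.51  0.41  1.   -0.6 ]
```

Call:
apply_moves(
  steps=[
    [-0.0097,0.002,0.1,0],
    [0,0,0.12,0],
    [0,0,0.12,0],
    [0,0,0.07,0],
    [0,0,0.037,0],
    [0,0,0,0],
  ],
)

```text
t: 23.15
tool_pos: [0.6262, 0.1268, 0.1166]
orientation: [0.694, 0.72, -0.001, -0.0]
wrist_force: [-0.1, -0.8, 0.8]
opening: 0.0852
finger_force: 0.0
```

Call:
apply_moves(
  steps=[
    [0,0,0,0],
    [0,0,0,0],
    [0,0,0,0],
    [0,0,0,0],
    [0,0,0,0],
    [0,0,0,0],
    [0,0,0,0],
    [0,0,0,0],
  ],
  fingers=-1,
)

```text
t: 23.95
tool_pos: [0.6258, 0.129, 0.1185]
orientation: [0.693, 0.721, -0.001, -0.0]
wrist_force: [-4.4, -0.6, 6.7]
opening: 0.018
finger_force: 58.4
```

Run:
```python
from h import *
go(*mw(.1245,.0985),.117,92.2); s=state();print(s["finger_force"]); a=wm(s["tool_pos"]); print(a)
```

```text
t23.9 pos [0.6258 0.129  0.1185] yaw92.25 tilt-1.0000 turn u 0.0003 shift u [0.0056 0.0061 0.006 ] open 0.0180 F [-4.4 -0.6  6.7]
58.396371603012085
[0.12297258 0.09711248]
```

Call:
apply_moves(
  steps=[
    [-0.003,-0.042,0,-0.0444],
    [-0.003,-0.042,0,-0.0444],
    [-0.003,-0.042,0,-0.0444],
    [0,0,0,0],
    [0,0,0,0],
  ],
)

```text
t: 24.45
tool_pos: [0.5966, 0.1214, 0.1184]
orientation: [0.53, 0.848, 0.0, -0.0]
wrist_force: [-1.8, 0.0, 7.0]
opening: 0.0183
finger_force: 59.0
```

Run:
```python
from h import *
go(); s=state();print(s["finger_force"]); a=wm(s["tool_pos"]); print(a)
p=camera("scene"); cv2.imwrite("pics/l.png",cv2.resize(p["frame"][200:290,250:367],(520,400),interpolation=2))
```

```text
t24.4 pos [0.5966 0.1214 0.1184] yaw116.04 tilt-1.0000 turn u 0.0000 shift u [ 0.  0. -0.] open 0.0183 F [-1.8  0.   7. ]
58.997297286987305
[0.0935114  0.09068318]
```

View pics/l.png

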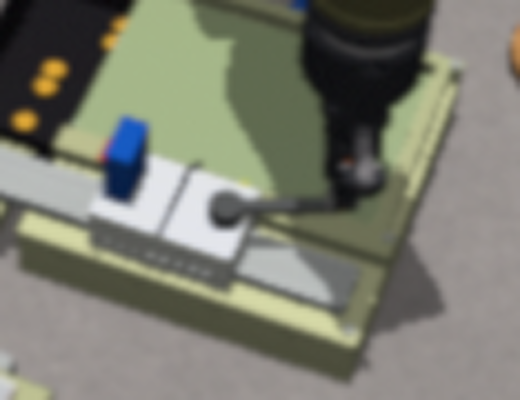

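Call:
apply_moves(
  steps=[
    [-0.003,-0.042,0,-0.0444],
    [-0.003,-0.042,0,-0.0444],
    [-0.003,-0.042,0,-0.0444],
    [-0.003,-0.042,0,-0.0444],
    [0,0,0,0],
    [0,0,0,0],
  ],
)

```text
t: 25.1
tool_pos: [0.5665, 0.0937, 0.1184]
orientation: [0.276, 0.961, 0.001, 0.001]
wrist_force: [-1.4, 0.9, 6.1]
opening: 0.0181
finger_force: 59.1
```

Call:
apply_moves(
  steps=[
    [0,0,0,0],
    [0,0,0,0],
    [0,0,0,0],
    [0,0,0,0],
    [0,0,0,0],
    [0,0,0,0],
    [0,0,0,0],
    [0,0,0,0],
  ],
  fingers=1,
)

```text
t: 25.9
tool_pos: [0.5657, 0.0931, 0.1177]
orientation: [0.274, 0.962, -0.0, 0.0]
wrist_force: [-0.2, 0.2, 0.6]
opening: 0.0853
finger_force: 0.0
```

Call:
apply_moves(
  steps=[
    [0,0,-0.06,0],
    [0,0,-0.1,0],
    [0,0,-0.1,0],
    [0,0,0,0.045],
    [0,0,0,0.045],
    [0,0,0,0.045],
    [0,0,0,0.045],
    [0,0,0,0.045],
  ],
)

```text
t: 26.7
tool_pos: [0.5659, 0.0935, 0.1839]
orientation: [0.592, 0.806, 0.001, 0.0]
wrist_force: [-0.3, 0.4, 0.2]
opening: 0.0856
finger_force: 0.0
```

Call:
apply_moves(
  steps=[
    [0,0,0,0.045],
    [0,0,0,0.045],
    [0,0,0,0.045],
    [0,0,0,0.045],
    [0,0,0,0.045],
    [0,0,0,0.045],
    [0,0,0,0.045],
    [0,0,0,0.045],
  ],
)

```text
t: 27.5
tool_pos: [0.5658, 0.0938, 0.1839]
orientation: [0.932, 0.363, 0.001, -0.0]
wrist_force: [-0.1, 0.7, -0.0]
opening: 0.0854
finger_force: 0.0
```

Run:
```python
from h import *
go(*mw(.125,-.046),.116,2.2); print(np.round(state()["qpos"],2),wm(state()["tool_pos"]))
p=camera("scene"); c=cloud(p); hsv=cv2.cvtColor(p["frame"],cv2.COLOR_BGR2HSV);H,S,V=[hsv[...,i].astype(int) for i in range(3)]
for nm,m in [("knob",(abs(H-13)<6)&(S>150)&(V>80)),("fin",(abs(H-113)<12)&(S>150)&(V>60))]:
    P=c[m&(c[...,2]>.136)&(c[...,2]<.15)]; P=np.array([np.r_[wm(q),q[2]] for q in P if .4<q[0]<.7]); print(nm,len(P),P.mean(0))
```

```text
t27.5 pos [0.5658 0.0938 0.1839] yaw42.58 tilt-1.0000 turn u 0.2243 shift u [0.2529 0.4413 0.2714] open 0.0854 F [-0.1  0.7 -0. ]
[-0.09  0.69 -0.25  1.77  0.24  0.71 -1.31] [0.06176268 0.06432429]
knob 30 [0.0637165  0.067576   0.14131275]
fin 64 [ 0.12801077 -0.04298053  0.14100531]
```

Call:
apply_moves(
  steps=[
    [0,0,0,0.0449],
    [0,0,0,0.0449],
    [0,0,0,0.0449],
    [0,0,0,0.0449],
    [0,0,0,0.0447],
    [0.084,0.146,0,0],
    [0.084,0.146,0,0],
    [0.085,0.145,0,0],
  ],
)

```text
t: 28.35
tool_pos: [0.6345, -0.0136, 0.1837]
orientation: [1.0, 0.024, 0.0, -0.001]
wrist_force: [0.9, 0.6, 0.1]
opening: 0.0857
finger_force: 0.0
```

Call:
apply_moves(
  steps=[
    [0,0,0,0],
    [0,0,0.1,0],
    [0,0,0.1,0],
    [0,0,0.06,0],
    [0,0,0.012,0],
    [0,0,0,0],
  ],
)

```text
t: 28.95
tool_pos: [0.6337, -0.0129, 0.1149]
orientation: [1.0, 0.022, -0.0, -0.0]
wrist_force: [0.1, -0.5, -0.1]
opening: 0.0853
finger_force: 0.0
```

Call:
apply_moves(
  steps=[
    [0,0,0,0],
    [0,0,0,0],
    [0,0,0,0],
    [0,0,0,0],
    [0,0,0,0],
    [0,0,0,0],
    [0,0,0,0],
    [0,0,0,0],
  ],
  fingers=-1,
)

```text
t: 29.75
tool_pos: [0.6339, -0.0136, 0.1153]
orientation: [1.0, 0.022, 0.0, 0.0]
wrist_force: [-1.5, 0.1, 6.2]
opening: 0.0187
finger_force: 60.0
```

```bash
cat > pm.py <<'E'
from h import *
go(); print(state()["finger_force"],wm(state()["tool_pos"]))
def prof(p,mx0,mx1,z,f):
    ys=np.arange(-.11,.06,.0005); xs=np.arange(mx0,mx1,.001); out=[]
    G=np.array([[*mw(x,y),z] for y in ys for x in xs]); u=proj(p,G).astype(np.float32)
    im=cv2.remap(p["frame"].astype(np.float32),u[:,0].reshape(len(ys),-1),u[:,1].reshape(len(ys),-1),cv2.INTER_LINEAR)
    return ys,f(im).mean(1)
for n in("top","scene"):
    p=camera(n)
    ys,r=prof(p,.076,.094,.067,lambda i:i[...,2]-i[...,1])
    ys,d=prof(p,.081,.094,.0735,lambda i:-i.sum(-1)/3)
    for nm,v in(("red",r),("ptr",d)):
        b=v-np.percentile(v,70); k=np.argmax(b); w=slice(max(0,k-12),k+13); bb=np.clip(b[w]-b[k]*.35,0,None); print(n,nm,"%.4f"%((ys[w]*bb).sum()/bb.sum()),"peak %.0f"%b[k])
E
python3 pm.py
```

```text
t29.8 pos [ 0.6339 -0.0136  0.1153] yaw2.47 tilt-1.0000 turn u 0.0000 shift u [ 0.  0. -0.] open 0.0187 F [-1.5  0.1  6.2]
59.975388050079346 [ 0.12566493 -0.04563087]
top red -0.0528 peak 1
top ptr -0.0899 peak 21
scene red -0.0451 peak 2
scene ptr -0.0417 peak 56
```

```bash
cat >> pm.py <<'E'
print("initial")
for n in("top","scene"):
    p=dict(camera(n)); p["frame"]=cv2.imread(f"pics/{n}0.png")
    for nm,a in(("red",(.076,.094,.067,lambda i:i[...,2]-i[...,1])),("yel",(.076,.094,.067,lambda i:i[...,1]-i[...,0])),("ptr",(.080,.093,.0735,lambda i:-i.sum(-1)/3))):
        ys,v=prof(p,*a); b=v-np.percentile(v,70); k=np.argmax(b); w=slice(max(0,k-12),k+13); bb=np.clip(b[w]-b[k]*.35,0,None); print(n,nm,"%.4f"%((ys[w]*bb).sum()/bb.sum()),"peak %.0f"%b[k])
    # rectified strip view
    ys=np.arange(-.12,.06,.0005); xs=np.arange(.05,.16,.0005); G=np.array([[*mw(x,y),.07] for x in xs[::-1] for y in ys[::-1]]); u=proj(p,G).astype(np.float32).reshape(len(xs),len(ys),2)
    cv2.imwrite(f"pics/s{n}.png",cv2.resize(cv2.remap(p["frame"],u[...,0],u[...,1],1),None,fx=2,fy=1.3))
cv2.imwrite("pics/s.png",np.vstack([cv2.imread("pics/stop.png"),cv2.imread("pics/sscene.png")]))
E
python3 pm.py | sed -n '/initial/,$p'
```

```text
initial
top red -0.0750 peak 101
top yel 0.0205 peak 87
top ptr -0.0114 peak 59
scene red -0.0755 peak 29
scene yel -0.0859 peak 16
scene ptr -0.0501 peak 112
```

View pics/s.png

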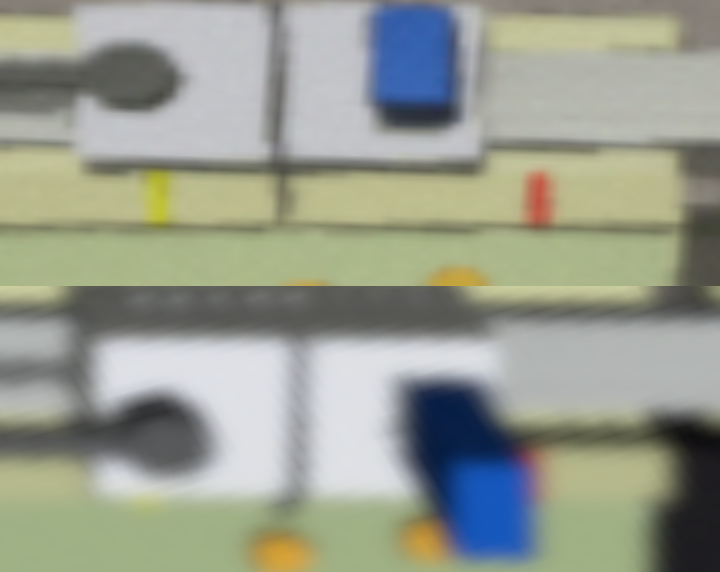

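Call:
apply_moves(
  steps=[
    [0,0.04,0,0],
    [0,0.05,0,0],
    [0,0.05,0,0],
    [0,0.05,0,0],
    [0,0.04,0,0],
    [0,0.0244,0,0],
    [0,0,0,0],
    [0,0,0,0],
  ],
)

```text
t: 30.85
tool_pos: [0.6364, -0.0771, 0.1153]
orientation: [1.0, 0.021, 0.0, 0.0]
wrist_force: [-1.7, -0.1, 5.9]
opening: 0.019
finger_force: 60.3
```

Run:
```python
from h import *
go(*mw(.125,-.1092),None,2.2); print(wm(state()["tool_pos"]),state()["finger_force"])
```

```text
t30.9 pos [ 0.6364 -0.0771  0.1153] yaw2.46 tilt-1.0000 turn u 0.0014 shift u [-0.0028  0.0001 -0.    ] open 0.0190 F [-1.7 -0.1  5.9]
[ 0.12570822 -0.10917844] 60.294374227523804
```

Call:
apply_moves(
  steps=[
    [0,0,0,0],
    [0,0,0,0],
    [0,0,0,0],
    [0,0,0,0],
    [0,0,0,0],
    [0,0,0,0],
    [0,0,0,0],
    [0,0,0,0],
  ],
  fingers=1,
)

```text
t: 31.65
tool_pos: [0.6365, -0.0768, 0.1147]
orientation: [1.0, 0.022, 0.0, 0.0]
wrist_force: [-0.0, -0.1, 0.0]
opening: 0.0852
finger_force: 0.0
```

Call:
apply_moves(
  steps=[
    [0,0,-0.07,0],
    [0,0,-0.1,0],
    [0,0,-0.11,0],
    [-0.13,-0.15,0,0],
    [-0.13,-0.15,0,0],
    [0,-0.16,0,0],
    [0,0,0,0],
  ],
)

```text
t: 32.35
tool_pos: [0.5653, 0.0436, 0.1851]
orientation: [1.0, 0.027, 0.0, -0.003]
wrist_force: [0.1, 1.1, 0.8]
opening: 0.0855
finger_force: 0.0
```

```bash
sed -i 's/^print("initial")/import sys; sys.exit()/' pm.py
cat > pm2.py <<'E'
import sys
from h import *
exec(open("pm.py").read().split("def prof")[1].join(["def prof",""]).split("for n in")[0])
go(*mw(.062,.001),.118,148.2)
p=camera("top")
for nm,a in(("red",(.076,.094,.067,lambda i:i[...,2]-i[...,1])),("ptr",(.080,.093,.0735,lambda i:-i.sum(-1)/3)),("line",(.100,.108,.092,lambda i:-i.sum(-1)/3))):
    ys,v=prof(p,*a); ok=(ys>-.1)&(ys<-.045); ys,v=ys[ok],v[ok]; b=v-np.percentile(v,60); k=np.argmax(b); w=slice(max(0,k-12),k+13); bb=np.clip(b[w]-b[k]*.35,0,None); print(nm,"%.4f"%((ys[w]*bb).sum()/bb.sum()),"peak %.0f"%b[k])
ys=np.arange(-.12,.06,.0005); xs=np.arange(.05,.16,.0005); G=np.array([[*mw(x,y),.07] for x in xs[::-1] for y in ys[::-1]]); u=proj(p,G).astype(np.float32).reshape(len(xs),len(ys),2)
cv2.imwrite("pics/"+sys.argv[1],cv2.resize(cv2.remap(p["frame"],u[...,0],u[...,1],1),None,fx=2.2,fy=2.2))
hsv=cv2.cvtColor(p["frame"],cv2.COLOR_BGR2HSV);H,S,V=[hsv[...,i].astype(int) for i in range(3)]; c=cloud(p)
for nm,m in [("knob",(abs(H-13)<6)&(S>150)&(V>80)),("fin",(abs(H-113)<12)&(S>150)&(V>60))]:
    P=c[m&(c[...,2]>.136)&(c[...,2]<.15)]; P=np.array([np.r_[wm(q),q[2]] for q in P if .4<q[0]<.7]); print(nm,len(P),P.mean(0) if len(P) else "")
E
python3 pm2.py u1.png
```

```text
t32.4 pos [0.5653 0.0436 0.1851] yaw3.10 tilt-1.0000 turn u -0.8061 shift u [-0.0384 -0.0374  0.2685] open 0.0855 F [0.1 1.1 0.8]
red -0.0759 peak 41
ptr -0.0486 peak 138
line -0.0484 peak 158
knob 17 [ 0.05765716 -0.00195907  0.14093312]
fin 90 [ 0.12310046 -0.10953174  0.14208164]
```

View pics/u1.png

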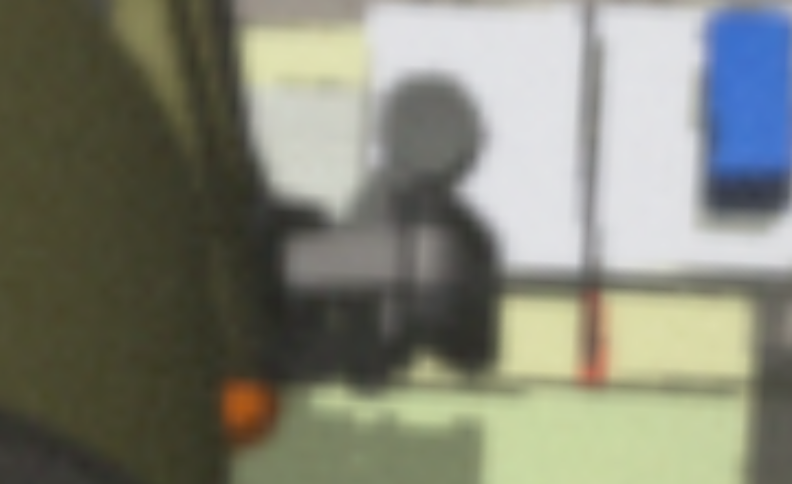

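Call:
apply_moves(
  steps=[
    [0,0,0,-0.0448],
    [0,0,0,-0.0448],
    [0,0,0,-0.0448],
    [0,0,0,-0.0448],
    [0,0,0,-0.0448],
    [0,0,0,-0.0448],
    [0,0,0,-0.0448],
    [0,0,0,-0.0448],
  ],
)

```text
t: 33.2
tool_pos: [0.5671, 0.0334, 0.1846]
orientation: [0.833, 0.553, -0.0, 0.001]
wrist_force: [-0.7, 0.1, -0.0]
opening: 0.0855
finger_force: 0.0
```

Call:
apply_moves(
  steps=[
    [0,0,0,-0.0448],
    [0,0,0,-0.0448],
    [0,0,0,-0.0448],
    [0,0,0,-0.0448],
    [0,0,0,-0.0448],
    [0,0,0,-0.0448],
    [0,0,0,-0.0448],
    [0,0,0,-0.0448],
  ],
)

```text
t: 34.0
tool_pos: [0.5671, 0.0332, 0.1844]
orientation: [0.409, 0.912, -0.001, 0.0]
wrist_force: [-1.0, -0.2, -1.1]
opening: 0.0851
finger_force: 0.0
```

Call:
apply_moves(
  steps=[
    [0,0,0,-0.0448],
    [0,0,0,-0.0447],
    [-0.038,-0.037,0,0],
    [0,0,0,0],
    [0,0,0,0],
  ],
)

```text
t: 34.5
tool_pos: [0.5699, 0.0207, 0.1845]
orientation: [0.281, 0.96, -0.0, 0.0]
wrist_force: [-0.5, 0.0, 0.5]
opening: 0.0855
finger_force: 0.0
```

```bash
python3 pm2.py u2.png; python3 -c "
from h import *
p=camera('scene'); c=cloud(p); hsv=cv2.cvtColor(p['frame'],cv2.COLOR_BGR2HSV);H,S,V=[hsv[...,i].astype(int) for i in range(3)]
P=c[(abs(H-13)<6)&(S>150)&(V>60)&(c[...,2]>.12)&(c[...,2]<.15)]; P=np.array([np.r_[wm(q),q[2]] for q in P if .4<q[0]<.7]); print(len(P),P.mean(0) if len(P) else '', np.round(state()['qpos'],2))"
```

```text
t34.5 pos [0.5699 0.0207 0.1845] yaw147.34 tilt-1.0000 turn u -0.0048 shift u [0.0255 0.0308 0.2659] open 0.0855 F [-0.5  0.   0.5]
red -0.0597 peak 1
ptr -0.0970 peak 2
line -0.0975 peak 4
knob 0 
fin 73 [ 0.12584409 -0.11015999  0.14227578]
52 [0.06522177 0.00524093 0.13550059] [ 0.32  0.78 -0.79  1.77  0.69  0.9   0.23]
```

Call:
apply_moves(
  steps=[
    [0.0255,0.0308,0,-0.004],
    [0,0,0,0],
    [0,0,0.08,0],
    [0,0,0.1,0],
    [0,0,0.07,0],
    [0,0,0.0159,0],
    [0,0,0,0],
  ],
)

```text
t: 35.3
tool_pos: [0.5681, 0.0328, 0.118]
orientation: [0.272, 0.962, -0.0, -0.0]
wrist_force: [0.3, 1.1, 0.9]
opening: 0.0856
finger_force: 0.0
```

Call:
apply_moves(
  steps=[
    [0,0,0,0],
    [0,0,0,0],
    [0,0,0,0],
    [0,0,0,0],
    [0,0,0,0],
    [0,0,0,0],
    [0,0,0,0],
    [0,0,0,0],
  ],
  fingers=-1,
)

```text
t: 36.1
tool_pos: [0.5684, 0.0322, 0.1187]
orientation: [0.273, 0.962, -0.0, 0.0]
wrist_force: [-1.2, -0.8, 6.6]
opening: 0.0176
finger_force: 58.5
```

```bash
python3 -c "
from h import *
go(*mw(.123,.0335),None,92.2); print(wm(state()['tool_pos']),state()['finger_force'])"
```

```text
t36.1 pos [0.5684 0.0322 0.1187] yaw148.34 tilt-1.0000 turn u 0.3119 shift u [ 0.1235  0.244  -0.    ] open 0.0176 F [-1.2 -0.8  6.6]
[0.061992   0.00262552] 58.48594129085541
```

Call:
apply_moves(
  steps=[
    [0,0,0,0],
    [0,0,0,0],
    [0,0,0,0],
    [-0.003,0.042,0,0.0444],
    [-0.003,0.042,0,0.0444],
    [-0.003,0.042,0,0.0444],
    [-0.003,0.042,0,0.0444],
  ],
  fingers=-0.29,
)

```text
t: 36.8
tool_pos: [0.5983, 0.0595, 0.1176]
orientation: [0.529, 0.848, -0.001, -0.001]
wrist_force: [-1.9, -1.2, 0.2]
opening: 0.0304
finger_force: 1.0
```

Call:
apply_moves(
  steps=[
    [-0.003,0.042,0,0.0444],
    [-0.003,0.042,0,0.0444],
    [-0.003,0.042,0,0.0444],
    [0,0,0,0],
    [0,0,0,0],
  ],
)

```text
t: 37.3
tool_pos: [0.6293, 0.0682, 0.118]
orientation: [0.691, 0.723, 0.0, -0.0]
wrist_force: [-0.3, 0.6, 0.7]
opening: 0.0304
finger_force: 0.0
```

Call:
apply_moves(
  steps=[
    [0,0.012,0,0],
    [0,0,0,0],
    [0,0,0,0],
  ],
)

```text
t: 37.6
tool_pos: [0.6318, 0.0684, 0.1181]
orientation: [0.692, 0.722, -0.0, -0.001]
wrist_force: [-2.5, 1.8, -0.5]
opening: 0.0304
finger_force: 1.1
```

```bash
python3 -c "
from h import *
go(*mw(.123,.0335),None,92.2); print(wm(state()['tool_pos']),state()['finger_force'])"
```

```text
t37.6 pos [0.6318 0.0684 0.1181] yaw92.47 tilt-1.0000 turn u 0.0015 shift u [-0.0116 -0.0147 -0.    ] open 0.0304 F [-2.5  1.8 -0.5]
[0.12667061 0.03639741] 1.06331717222929
```

Call:
apply_moves(
  steps=[
    [0,0.008,0,0],
    [0,0,0,0],
    [0,0,0,0],
  ],
)

```text
t: 37.9
tool_pos: [0.6334, 0.0687, 0.118]
orientation: [0.692, 0.722, -0.001, -0.001]
wrist_force: [-4.9, 1.8, 0.9]
opening: 0.0299
finger_force: 2.4
```

Call:
apply_moves(
  steps=[
    [0,0.006,0,0],
    [0,0,0,0],
    [0,0,0,0],
  ],
)

```text
t: 38.2
tool_pos: [0.6335, 0.0687, 0.1179]
orientation: [0.692, 0.722, -0.002, -0.002]
wrist_force: [-7.8, 1.9, 2.2]
opening: 0.0303
finger_force: 3.8
```

Call:
apply_moves(
  steps=[
    [0,0.01,0,0],
    [0,0,0,0],
    [0,0,0,0],
  ],
)

```text
t: 38.5
tool_pos: [0.6336, 0.0688, 0.1177]
orientation: [0.692, 0.722, -0.004, -0.003]
wrist_force: [-12.3, 1.6, 7.4]
opening: 0.0301
finger_force: 6.2
```

Call:
apply_moves(
  steps=[
    [0,-0.03,0,0],
    [0,-0.012,0,0],
    [0,0,-0.08,0],
    [0,0,-0.12,0],
    [0,0,-0.12,0],
    [-0.0,-0.15,0,0],
    [0.15,-0.1,0,0],
    [0.18,0,0,0],
  ],
)

```text
t: 39.3
tool_pos: [0.5605, 0.1446, 0.1986]
orientation: [0.694, 0.72, -0.001, 0.001]
wrist_force: [1.3, 0.8, -0.2]
opening: 0.0301
finger_force: 0.0
```

Call:
apply_moves(
  steps=[
    [0.18,0,0,0],
    [0.18,0,0,0],
    [0,0,0,0],
    [0,0,0,0],
  ],
  fingers=-1,
)

```text
t: 39.7
tool_pos: [0.559, 0.2392, 0.1985]
orientation: [0.691, 0.723, 0.001, 0.001]
wrist_force: [0.5, -0.7, -0.4]
opening: -0.0003
finger_force: 0.0
```

```bash
sed -i 's/^go(.*$/go(*mw(-.0373,.2945),.10)/; s/ys>-.1)&(ys<-.045/ys>-.09)\&(ys<-.06/' pm2.py; python3 pm2.py u3.png
python3 - <<'E'
from h import *
for n in("top","scene"):
    p=camera(n);c=cloud(p);hsv=cv2.cvtColor(p["frame"],cv2.COLOR_BGR2HSV);H,S,V=[hsv[...,i].astype(int) for i in range(3)]
    P=c[(abs(H-65)<15)&(S>150)&(V>50)&(c[...,2]>.056)&(c[...,2]<.07)]; P=P[(abs(P[:,0]-.46)<.05)&(abs(P[:,1]-.316)<.05)]
    print(n,len(P),P.mean(0) if len(P) else "")
E
```

```text
t39.7 pos [0.559  0.2392 0.1985] yaw92.55 tilt-1.0000 turn u 0.0000 shift u [ 0.3411 -0.389   0.394 ] open -0.0003 F [ 0.5 -0.7 -0.4]
red -0.0759 peak 37
ptr -0.0747 peak 82
line -0.0747 peak 76
knob 46 [0.12305081 0.03430459 0.14153113]
fin 88 [ 0.12349377 -0.10958819  0.14195862]
top 0 
scene 71 [0.46675721 0.31754026 0.06512837]
```

View pics/u3.png

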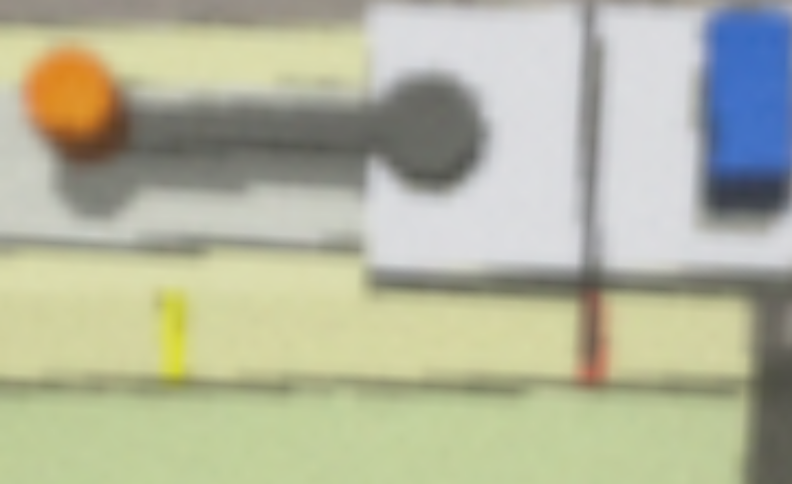

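Call:
apply_moves(
  steps=[
    [0.11,-0.123,0,0],
    [0.11,-0.123,0,0],
    [0.108,-0.124,0,0],
    [0,0,0.16,0],
    [0,0,0.16,0],
    [0,0,0.1,0],
    [0,0,0.06,0],
    [0,0,0,0],
  ],
)

```text
t: 40.65
tool_pos: [0.4623, 0.3131, 0.0763]
orientation: [0.693, 0.721, -0.002, 0.0]
wrist_force: [-0.5, -0.8, 1.0]
opening: -0.0004
finger_force: 0.0
```

Run:
```python
from h import *
go(.463,.317,.063)
p=camera("scene");slugs(p,.012)
p=camera("top");slugs(p,.012)
```

```text
t40.6 pos [0.4623 0.3131 0.0763] yaw92.29 tilt-1.0000 turn u 0.0000 shift u [0.0153 0.0033 0.0531] open -0.0004 F [-0.5 -0.8  1. ]
slug [275. 207.] 27 [-0.057 -0.126]
slug [261. 216.] 45 [-0.005 -0.151]
slug [305. 240.] 15 [0.034 0.011]
slug [295. 174.] 66 [ 0.051 -0.155]
slug [296. 194.] 71 [ 0.    -0.154]
slug [285. 217.] 70 [-0.058 -0.122]
```

Call:
apply_moves(
  steps=[
    [0.01,0,0.03,0],
    [0,0,0.03,0],
    [0,0,0.01,0],
    [0,0,0.008,0],
    [0,0,0,0],
    [0,0,0,0],
  ],
)

```text
t: 41.35
tool_pos: [0.4634, 0.3192, 0.0609]
orientation: [0.692, 0.722, 0.002, 0.001]
wrist_force: [-0.4, -1.6, 17.2]
opening: 0.0001
finger_force: 8.4
```

Call:
apply_moves(
  steps=[
    [0,0,0.004,0],
    [0,0,0.004,0],
    [0,0,0,0],
    [0,0,0,0],
  ],
)

```text
t: 41.75
tool_pos: [0.4634, 0.3193, 0.0606]
orientation: [0.692, 0.722, 0.002, 0.001]
wrist_force: [-3.9, -3.2, 32.2]
opening: 0.0001
finger_force: 16.0
```

Call:
apply_moves(
  steps=[
    [0,0,-0.03,0],
    [0,0,-0.1,0],
    [0,0,-0.16,0],
    [0,0.15,0,0],
    [0,0.15,0,0],
    [0,0.1,0,0],
    [0,0,0,0],
  ],
)

```text
t: 42.45
tool_pos: [0.5664, 0.3207, 0.1289]
orientation: [0.694, 0.72, 0.001, 0.001]
wrist_force: [0.0, -0.8, -0.4]
opening: 0.0001
finger_force: 0.0
```

Run:
```python
from h import *
go(.463,.317,.063)
ims=[]
for n in("top","scene"):
    p=camera(n);c=cloud(p);hsv=cv2.cvtColor(p["frame"],cv2.COLOR_BGR2HSV);H,S,V=[hsv[...,i].astype(int) for i in range(3)]
    r=np.hypot(c[...,0]-.463,c[...,1]-.317)*1000
    g=(abs(H-65)<15)&(S>120)&(V>40)&(r<40); P=c[g]; print(n,"green",g.sum(),np.round(np.nanpercentile(P,[5,50,95],0),4).tolist(),np.nanmean(P[:,2]))
    for a in range(0,44,4):
        m=(r>=a)&(r<a+4); print(a,m.sum(),np.round(np.nanpercentile(c[m][:,2],[10,50,90]),4),np.round(p["frame"][m].mean(0)))
    u=proj(p,[.463,.317,.06])[0].astype(int); ims.append(cv2.resize(p["frame"][u[1]-25:u[1]+25,u[0]-25:u[0]+25],(390,390),interpolation=2))
cv2.imwrite("pics/v.png",np.hstack(ims))
```

```text
t42.5 pos [0.5664 0.3207 0.1289] yaw92.10 tilt-1.0000 turn u 0.0000 shift u [ 2.000e-04 -4.137e-01  2.634e-01] open 0.0001 F [ 0.  -0.8 -0.4]
top green 12 [[0.4641, 0.2999, 0.0596], [0.4702, 0.3031, 0.0661], [0.4753, 0.3067, 0.0686]] 0.06499361736676695
0 0 nan [nan nan nan]
4 0 nan [nan nan nan]
8 0 nan [nan nan nan]
12 5 [0.065  0.0652 0.0672] [47. 96. 40.]
16 26 [0.0558 0.0581 0.0663] [35. 54. 36.]
20 33 [0.0543 0.0564 0.058 ] [42. 45. 46.]
24 57 [0.0421 0.0467 0.0565] [69. 75. 72.]
28 50 [0.0411 0.0443 0.0464] [ 98. 106. 101.]
32 59 [0.0421 0.045  0.0471] [ 96. 104.  99.]
36 65 [0.0423 0.0442 0.0472] [84. 91. 88.]
40 61 [0.0414 0.0445 0.0467] [81. 88. 85.]
scene green 6 [[0.4523, 0.3004, 0.0524], [0.4583, 0.302, 0.0576], [0.465, 0.3038, 0.0669]] 0.05915896356055802
0 0 nan [nan nan nan]
4 0 nan [nan nan nan]
8 0 nan [nan nan nan]
12 5 [0.0553 0.0577 0.0669] [31. 60. 20.]
16 11 [0.0526 0.0571 0.0585] [29. 40. 24.]
20 28 [0.0466 0.0544 0.0605] [49. 50. 47.]
24 21 [0.0409 0.0462 0.0506] [95. 97. 91.]
28 34 [0.0418 0.044  0.0469] [113. 118. 115.]
32 49 [0.04   0.0444 0.0493] [113. 119. 116.]
36 102 [0.0038 0.041  0.0471] [87. 91. 88.]
40 125 [0.0027 0.0369 0.0465] [89. 91. 88.]
  return np.nanmean(a, axis, out=out, keepdims=keepdims)
<stdin>:9: RuntimeWarning: Mean of empty slice.
  ret = um.true_divide(
```

View pics/v.png

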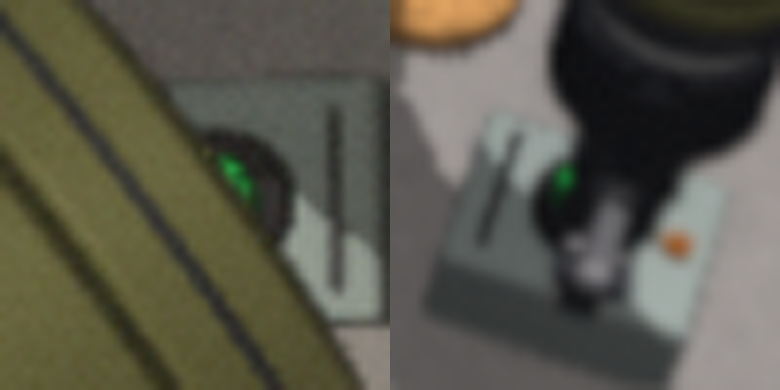

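Call:
apply_moves(
  steps=[
    [0,-0.14,0,0],
    [0,-0.14,0,0],
    [0,-0.134,0,0],
    [0,0,0,0],
    [0,0,0.12,0],
    [0,0,0.1,0],
    [0,0,0.026,0],
    [0,0,0,0],
  ],
)

```text
t: 43.35
tool_pos: [0.4576, 0.3176, 0.0672]
orientation: [0.692, 0.722, -0.001, -0.0]
wrist_force: [-1.1, -0.8, 2.0]
opening: -0.0002
finger_force: 0.6
```

Call:
apply_moves(
  steps=[
    [0,0,0.01,0],
    [0,0,0,0],
    [0,0,0,0],
  ],
)

```text
t: 43.65
tool_pos: [0.459, 0.3186, 0.0661]
orientation: [0.692, 0.722, 0.001, -0.0]
wrist_force: [-0.8, 0.7, 1.5]
opening: 0.0001
finger_force: 1.0
```

Call:
apply_moves(
  steps=[
    [0,0,0.008,0],
    [0,0,0,0],
    [0,0,0,0],
  ],
)

```text
t: 43.95
tool_pos: [0.4591, 0.3186, 0.0635]
orientation: [0.692, 0.722, 0.001, -0.0]
wrist_force: [-0.8, 1.1, 3.9]
opening: 0.0002
finger_force: 1.7
```

Call:
apply_moves(
  steps=[
    [0,0,0.008,0],
    [0,0,0,0],
    [0,0,0,0],
  ],
)

```text
t: 44.25
tool_pos: [0.4591, 0.3186, 0.0614]
orientation: [0.692, 0.722, 0.001, -0.0]
wrist_force: [-0.8, 1.3, 4.2]
opening: -0.0002
finger_force: 2.3
```

Call:
apply_moves(
  steps=[
    [0,0,0.006,0],
    [0,0,0.003,0],
    [0,0,0,0],
    [0,0,0,0],
    [0,0,0,0],
  ],
)

```text
t: 44.75
tool_pos: [0.4592, 0.3187, 0.0608]
orientation: [0.692, 0.722, 0.001, 0.0]
wrist_force: [-3.0, -0.6, 20.0]
opening: 0.0001
finger_force: 10.0
```

Call:
apply_moves(
  steps=[
    [0,0,-0.03,0],
    [0,0,-0.08,0],
    [0,0,-0.16,0],
    [0,0,-0.16,0],
    [0,0,-0.1,0],
    [0,0,0,0],
    [0,0,0,0],
  ],
)

```text
t: 45.45
tool_pos: [0.459, 0.3169, 0.1911]
orientation: [0.692, 0.721, -0.001, 0.0]
wrist_force: [0.1, -0.8, -0.8]
opening: 0.0
finger_force: 0.0
```

```bash
python3 - <<'E'
from h import *
go()
p=camera("scene"); cv2.imwrite("pics/z.png",p["frame"]); p=camera("top"); slugs(p,.012)
E
python3 pm2.py u4.png
```

```text
t45.5 pos [0.459  0.3169 0.1911] yaw92.35 tilt-1.0000 turn u 0.0000 shift u [ 0.  0. -0.] open 0.0000 F [ 0.1 -0.8 -0.8]
slug [295. 174.] 65 [ 0.051 -0.155]
slug [296. 194.] 70 [ 0.    -0.154]
slug [285. 217.] 70 [-0.058 -0.122]
t45.5 pos [0.4583 0.3167 0.19  ] yaw92.38 tilt-1.0000 turn u 0.0000 shift u [ 0.0134 -0.0005  0.3598] open -0.0001 F [ 0.2 -0.1  0.8]
red -0.0760 peak 33
ptr -0.0746 peak 77
line -0.0747 peak 72
knob 44 [0.12330277 0.03461385 0.14138762]
fin 85 [ 0.12378322 -0.10969904  0.14179175]
```

View pics/z.png

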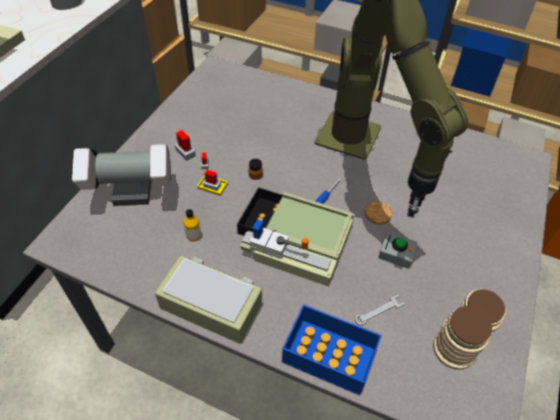

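The picture shows the plate clear, the scraper upright in its rest at (182,211), the lever locked along the rail and the button up at (242,400).

```bash
python3 -c "
from bench import *
print(finish_job())"
```

```text
the job is handed in; nothing more can be done
None
```

The job is done and handed in: all six slugs are in the tray, the scraper is upright in its rest, the carriage pointer is within about 1 mm of the red mark with the clamp locked, and the start button was pressed fully (twice, to be sure it bottomed) and released.

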